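Lift the deep parts tin off its swing forks

TASK

Two tins of washed hub parts hang by their side pins in a pair of fork stands to drain. Take the deep tin by its wooden handle, lift it straight up out of its forks without letting it swing, tip or catch, and set it down, not drop it, upright on the small wooden board with its whole base on the wood, then let go. Leave the shallow pan hanging where it is.

Things in the scene. Friction and masses are not known exactly. Their poses are not given: they have to be found in the camera images.
- deep_tin: Deep round steel tin, 70 mm high, base 68, rim 76 wide, 0.3-0.6 kg. Origin: centre of underside, z up. Pivot pins (10 thick) stick out along its +y and -y, 58 above the underside, to 69 from the middle; it swings freely on them about y. Rigid strap arch holds a wooden grip bar over the mouth: along y (76 free between straps), 12 wide in x, 20 high, centre 120 above underside, 50 above the rim.
- deep_stand: Fixed steel stand of the deep tin. Origin: underside centre of its foot plate (80 x by 130 y by 6 mm); z up. Uprights at y +-54 mm end in open 90-degree V forks (42 mm wide, tips 96 mm up). Pins lie in them 78 mm up, tin's y along the stand's, tin underside 20 mm up. Pins are clear of the forks when the tin is raised 22 mm, its base clear over the tips when raised 80 mm.
- board: Small square wooden board lying fixed on the bench, 140 x 140 mm, 15 mm thick. Origin: centre of its underside; z up, sides along x and y.
- shallow_pan: Shallow pan, to be left alone: round steel, 30 mm high, rim 96 mm wide, hanging by side pins 24 mm above its underside in a similar wider fork stand, under the same kind of wooden grip bar, whose top is 126 mm above the bench. Origin: centre of its underside, 54 mm above the bench; y along its pins.
Things that resemble listed ones, but are neither listed nor needed, are in the scene too. What is shaped like the deep_tin but green or yellow is not meant.

How it is judged:
By the outcome, as a careful person would: the job done as asked, in the order asked, and still so for the second after the job is handed in, with the robot touching nothing.
It also fails if it takes over 45 s, if anything falls off the work surface, if the arm or the gripper's body presses on something with over 40 N, if the wrist force passes 120 N, or if a joint passes its speed limit or range.

ROBOT

A 7-joint arm with a two-finger parallel gripper is mounted at the origin on the work surface. World frame = base frame: x ahead of the robot, y to its left, z up, the work surface at z = 0. Lengths are in m, angles in rad, forces in N, time in s.
With the tool pointing down it reaches from about 0.4 to 0.85 m from the base axis. Payload 6.9 kg.
Tool frame: the origin (TCP) lies at the very end of the fingers, on their centre line; the grasp point (between the pads) lies 19 mm behind it (manip.hold_point_z is the distance from the TCP to the grasp point, in m); z points along the fingers, x is the direction in which the jaws open and shut, and the axes are right-handed (so a half turn about z gives the same grasp; the last joint's range is limited). The gripper opens to 85 mm and grips with 20 to 120 N. Pads are 22 mm wide; open, the fingers measure 114 mm over their backs; the gripper's body (76 mm by 85 mm) begins 54 mm behind the grasp point. The pads swing forward as they close: fully open they stand 13 mm farther back than shut.
Start: joints at [-1.204, 0.507, -0.238, 1.5, 0.126, 1.149, -0.155], TCP at [0.161, 0.604, 0.198] pointing down, gripper open.
Joint ranges: [-3.08, 3.08], [-0.24, 2.05], [-1.43, 1.35], [0, 2.5], [-1.52, 4.66], [0.17, 1.96], [-2.89, 2.89]. Speed limits (rad/s): [2.39, 2.39, 3.14, 3.14, 3.14, 3.14, 3.14].

INTERFACE

Orientations are given as a unit quaternion [w, x, y, z].
In Python, from rig import manip gives the robot as it stands. The module is installed in compiled form; this text tells all that it offers.
- The arm moves only by the shell command python3 -m creep 'ROWS' [OPENING] [FORCE]. ROWS is JSON, a list of rows, each a list of 2 entries, a list of its own where there are three numbers: the shift along the tool's x, y, z in cm, then the turn, a rotation vector about the tool's x, y, z in rad. A call has 1 to 8 rows; each row shifts and turns the commanded pose from where the row before left it, along the tool's axes as they then stand; what a row does not reach is not made up. A row lasts 1/12 s, in which the tool goes at most 41.7 mm and 7.16 degrees, less where a joint would pass 70% of its speed; a pose out of reach is approached as far as the arm can. A call is refused whole if a number of a shift passes 4.17 or a number of a turn 0.125, either way. A call with a gripper value outside its range is refused whole. OPENING is the closure in counts, from 0 (fully open) to 255 (shut), set as the call begins (- or left out, the last holds). The fingers move at their own pace and stop on an object; FORCE is the grip in N (left out, the last holds). Time passes only in rows, so rows that do not move let the fingers close. It gives the time, the measured TCP pose, the force and the opening at its end, in the units of the state.
- manip.read_state(): the state, without advancing time (a new reading comes with each control period).
- manip.snapshot(name): name is "side" or "top"; returns (picture, depth): 420x560x3 uint8, red, green, blue; 420x560 float32, m along the optical axis (not along the pixel's ray), 0 where there is no reading.
- manip.camera_info(name): a dict with "intrinsics" (3x3 intrinsics, pixels), "D" ([k1, k2, p1, p2, k3] as OpenCV has them; the pictures are not rectified), "R" (3x3) and "t" (3): a world point X has camera coordinates R X + t. Camera axes: x right, y down, z forward; pixel columns grow to the right and rows downward; lengths in m; the calibration is good to about 2 mm. A picture is of the moment at which its call begins. camera_info takes no time and is no camera call.
- manip.sign_off(): hands the job in, once; it reports no verdict.
The state is a dict: "t": time; "q": joint angles; "dq": joint speeds; "effort": joint torques, N m; "eef_pos": TCP position; "eef_rot": TCP orientation; "ft_force": force on the tool from outside, world axes, zero at the start; "torque": the same for the moment, N m; "width": finger opening in m.
Only numpy, scipy, OpenCV 4.12 (cv2) and the standard library are available. Lean on these libraries where they do the work, as an engineer would, in place of code of your own. Each camera call takes 0.05 s, during which the arm holds its last target.

## Working session

There is one attempt and no reset: what is moved stays moved. The work goes in short steps, Python scripts to look and compute and a shell command to move; the robot and the scene stay as the last step left them, time stands still between calls to the robot, and variables do not carry over. Pictures are saved under pics/ and viewed, and the job is handed in when it is done.

```bash
mkdir -p pics; python3 - <<'E'
from rig import manip
import cv2,numpy as np
for n in("side","top"):
    p,d=manip.snapshot(n); cv2.imwrite(f"pics/{n}0.png",p[:,:,::-1]); np.save(f"pics/{n}0_d.npy",d); np.save(f"pics/{n}0_p.npy",p)
    c=manip.camera_info(n); print(n,{k:np.round(v,3).tolist() for k,v in c.items()})
print(manip.read_state(), manip.hold_point_z)
E
```

```text
side {'intrinsics': [[500.134, 0.0, 278.097], [0.0, 500.134, 211.815], [0.0, 0.0, 1.0]], 'D': [-0.184, 0.0, 0.0, 0.0, 0.0], 'R': [[0.986, -0.168, -0.019], [-0.136, -0.719, -0.682], [0.101, 0.674, -0.732]], 't': [-0.435, 0.091, 0.949]}
top {'intrinsics': [[436.19, 0.0, 282.557], [0.0, 436.19, 215.862], [0.0, 0.0, 1.0]], 'D': [0.029, 0.0, 0.0, 0.0, 0.0], 'R': [[0.003, -1.0, 0.003], [-0.995, -0.004, -0.103], [0.103, -0.002, -0.995]], 't': [-0.012, 0.444, 0.883]}
{'t': 0.1, 'q': array([-1.20451577,  0.50823093, -0.23753048,  1.50101721,  0.12571318,
        1.14890477, -0.15477093]), 'dq': array([ 0.00023899, -0.00307585,  0.00175466, -0.00177028, -0.00139035,
       -0.00224144,  0.00080327]), 'effort': array([-3.36709432e-03, -6.21833253e+01, -2.19385028e+00, -2.50199318e+01,
        1.26095465e-02,  7.90262595e-03,  2.09356500e-06]), 'eef_pos': array([0.16109585, 0.60336862, 0.19703619]), 'eef_rot': array([ 4.95317784e-04,  7.93029626e-01,  6.09182563e-01, -6.09526751e-04]), 'ft_force': array([-0.15107397,  0.00779293, -0.078283  ]), 'torque': array([-0.04064214,  0.00889565, -0.06166105]), 'width': 0.08527791608896701} 0.0187
```

View pics/side0.png

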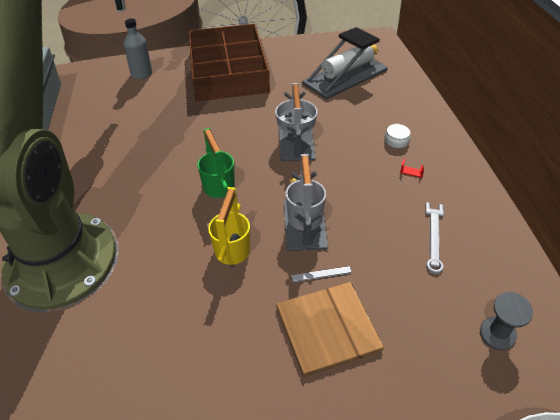

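View pics/top0.png

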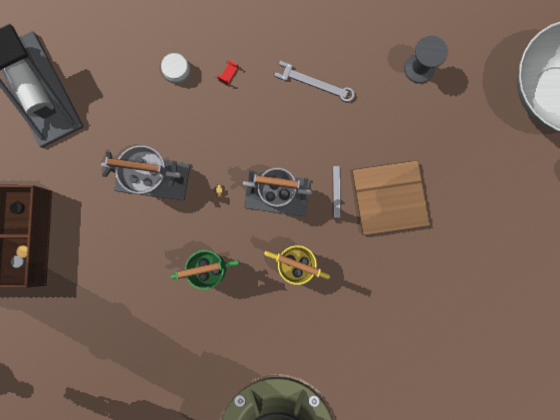

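The side view shows two grey steel vessels in stands, at (296,115) and (305,205), and the board at (329,326). It also shows a green tin at (217,170) and a yellow one at (230,235). In the top view the same steel vessels are at (140,168), wide and shallow, and (277,187), narrower, with the board at (391,198). The candidate for deep_tin is top (277,187) / side (305,205), because it is steel, narrower and deeper. I'll confirm that with a crop and measurements.

```bash
cat > h.py <<'E'
from rig import manip
import cv2,numpy as np
def cam(n):
    c=manip.camera_info(n); return [np.array(c[k],float) for k in("intrinsics","D","R","t")]
def ray(n,uv):
    K,D,R,t=cam(n); p=cv2.undistortPoints(np.array(uv,float).reshape(-1,1,2),K,D).reshape(-1,2)
    return -R.T@t,(np.c_[p,np.ones(len(p))])@R
def onz(n,uv,z):
    o,d=ray(n,uv); return o+d*((z-o[2])/d[:,2])[:,None]
def cloud(n,d):
    v,u=np.nonzero(d>0); o,r=ray(n,np.c_[u,v]); return u,v,o+r*d[v,u][:,None]
def proj(n,X):
    K,D,R,t=cam(n); return cv2.projectPoints(np.array(X,float).reshape(-1,1,3),R,t,K,D)[0].reshape(-1,2)
E
python3 - <<'E'
from h import *
for n,(u0,v0,u1,v1) in {"top":(235,150,335,225),"side":(260,145,360,255)}.items():
    p=np.load(f"pics/{n}0_p.npy");d=np.load(f"pics/{n}0_d.npy")
    c=cv2.resize(p[v0:v1,u0:u1],None,fx=5,fy=5,interpolation=cv2.INTER_CUBIC); cv2.imwrite(f"pics/{n}crop.png",c[:,:,::-1])
    h=cv2.cvtColor(p,cv2.COLOR_RGB2HSV); 
    u,v,X=cloud(n,d); hh=h[v,u]
    print(n,"bench z med",np.median(X[:,2]))
    # orange bars
    boxes={"top":{"deep":(250,170,305,195),"pan":(100,150,165,178),"board":(345,150,440,245)},"side":{"deep":(290,150,320,190),"pan":(285,80,308,118),"board":(265,275,395,380)}}[n]
    for k,(a,b,e,f) in boxes.items():
        m=(u>a)&(u<e)&(v>b)&(v<f)&(hh[:,0]<18)&(hh[:,1]>130)&(hh[:,2]>90)
        m&=X[:,2]>(0.008 if k=="board" else .08)
        Y=X[m]; 
        if len(Y)<5: print(k,len(Y)); continue
        r=cv2.minAreaRect((Y[:,:2]*1000).astype(np.float32))
        print(k,len(Y),"z",np.percentile(Y[:,2],[5,50,95]).round(4),"rect",np.round(r[0],1),np.round(r[1],1),round(r[2],1),"pix",u[m].mean().round(1),v[m].mean().round(1))
E
```

```text
top bench z med -0.00012570525307076252
deep 215 z [0.1462 0.1491 0.1514] rect [493.7   1. ] [71.5 10.6] 82.4 pix 276.2 181.4
pan 231 z [0.1227 0.1252 0.1273] rect [528.1 269.2] [91.   9.8] 80.5 pix 132.1 164.4
board 0
side bench z med -0.001540739430523741
deep 180 z [0.142  0.1481 0.1502] rect [4.95e+02 1.00e-01] [70.9 11. ] 81.9 pix 305.9 169.2
pan 113 z [0.1217 0.1238 0.1258] rect [529.4 268.8] [93.9 10.8] 82.1 pix 295.8 95.9
board 5838 z [0.011  0.0133 0.0155] rect [ 485.9 -239.4] [139.7 141.7] 7.9 pix 328.2 327.1
```

```bash
python3 -c "
import cv2,numpy as np
a=cv2.imread('pics/topcrop.png');b=cv2.imread('pics/sidecrop.png')
b=cv2.resize(b,None,fx=.7,fy=.7);a=cv2.resize(a,None,fx=.8,fy=.8)
H=max(a.shape[0],b.shape[0]);c=np.zeros((H,a.shape[1]+b.shape[1],3),np.uint8);c[:a.shape[0],:a.shape[1]]=a;c[:b.shape[0],a.shape[1]:]=b;print(c.shape);cv2.imwrite('pics/crop.png',c)"
```

```text
(385, 750, 3)
```

View pics/crop.png

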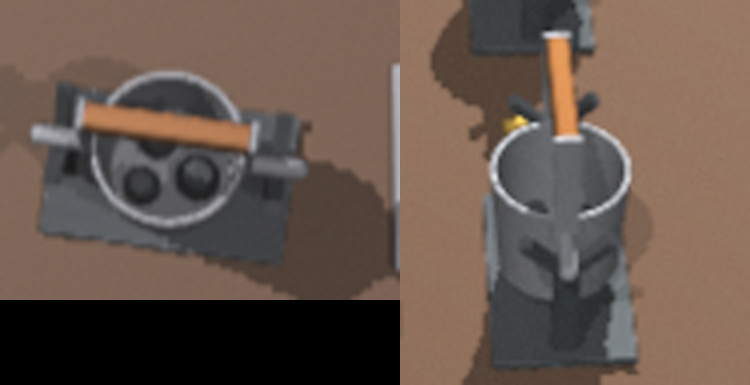

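The crop confirms it: bare steel tin, deep, about 76 mm rim, and a bar top at z≈0.149 (expected 0.150). The pan's bar is at 0.125. Next I'll check for initial tilt using the rim against the bar, then plan.

```bash
cat > plan.py <<'E'
import sys
from h import *
from scipy.spatial.transform import Rotation as R
def plan(pos,xaxis_yaw,N):
    s=manip.read_state(); q=s["eef_rot"]; r=R.from_quat(np.r_[q[1:],q[0]]); p=s["eef_pos"]
    c,sn=np.cos(xaxis_yaw),np.sin(xaxis_yaw)
    T=R.from_matrix(np.array([[c,sn,0],[sn,-c,0],[0,0,-1.]]))
    rv=(r.inv()*T).as_rotvec()
    print("t",round(s["t"],2),"pos",p.round(4),"dp",(np.array(pos)-p).round(4),"rotvec left",rv.round(3),"F",s["ft_force"].round(1),"w",round(s["width"],4))
    step=(np.array(pos)-p)/N*100; cur=r
    for i in range(N):
        print([np.round(cur.inv().apply(step),2).tolist(),np.round(rv/N,3).tolist()],end=",")
        cur=cur*R.from_rotvec(rv/N)
    print()
if __name__=="__main__":
    a=[float(x) for x in sys.argv[1:]]; plan(a[:3],np.radians(a[3]),int(a[4]))
E
python3 - <<'E'
from h import *
p=np.load("pics/top0_p.npy");d=np.load("pics/top0_d.npy")
u,v,X=cloud("top",d)
c=np.array([.494,.001]);r=np.hypot(*(X[:,:2]-c).T)
m=(abs(X[:,2]-.09)<.004)&(r<.055)&(r>.03)
Y=X[m];print(len(Y))
A=np.c_[2*Y[:,:2],np.ones(len(Y))];s=np.linalg.lstsq(A,(Y[:,:2]**2).sum(1),rcond=None)[0]
print("rim centre",s[:2].round(4),"rad",np.sqrt(s[2]+s[0]**2+s[1]**2).round(4))
# pins: points z .07-.09 at |y|55-70
e=np.array([-.13,-.0]);yd=np.array([.136,.99]);xd=np.array([.99,-.136])
l=np.c_[(X[:,:2]-c)@xd,(X[:,:2]-c)@yd,X[:,2]]
for sg in(1,-1):
    m=(l[:,1]*sg>.050)&(l[:,1]*sg<.072)&(abs(l[:,2]-.083)<.006)&(abs(l[:,0])<.03)
    print(sg,m.sum(),np.median(l[m],0).round(4))
E
python3 plan.py 0.494 0.001 0.22 -7.9 24
```

```text
182
rim centre [4.941e-01 2.000e-04] rad 0.038
1 106 [0.0002 0.0547 0.0826]
-1 91 [ 0.0012 -0.0554  0.0816]
t 0.1 pos [0.1611 0.6034 0.197 ] dp [ 0.3329 -0.6024  0.023 ] rotvec left [1.000e-03 1.000e-03 1.448e+00] F [-0.2  0.  -0.1] w 0.0853
[[-2.07, 1.99, -0.09], [0.0, 0.0, 0.06]],[[-1.94, 2.11, -0.09], [0.0, 0.0, 0.06]],[[-1.81, 2.22, -0.09], [0.0, 0.0, 0.06]],[[-1.68, 2.33, -0.09], [0.0, 0.0, 0.06]],[[-1.53, 2.42, -0.09], [0.0, 0.0, 0.06]],[[-1.38, 2.51, -0.09], [0.0, 0.0, 0.06]],[[-1.23, 2.59, -0.09], [0.0, 0.0, 0.06]],[[-1.07, 2.66, -0.09], [0.0, 0.0, 0.06]],[[-0.91, 2.72, -0.09], [0.0, 0.0, 0.06]],[[-0.74, 2.77, -0.09], [0.0, 0.0, 0.06]],[[-0.58, 2.81, -0.09], [0.0, 0.0, 0.06]],[[-0.4, 2.84, -0.09], [0.0, 0.0, 0.06]],[[-0.23, 2.86, -0.09], [0.0, 0.0, 0.06]],[[-0.06, 2.87, -0.09], [0.0, 0.0, 0.06]],[[0.11, 2.87, -0.09], [0.0, 0.0, 0.06]],[[0.29, 2.85, -0.1], [0.0, 0.0, 0.06]],[[0.46, 2.83, -0.1], [0.0, 0.0, 0.06]],[[0.63, 2.8, -0.1], [0.0, 0.0, 0.06]],[[0.79, 2.76, -0.1], [0.0, 0.0, 0.06]],[[0.96, 2.7, -0.1], [0.0, 0.0, 0.06]],[[1.12, 2.64, -0.1], [0.0, 0.0, 0.06]],[[1.28, 2.57, -0.1], [0.0, 0.0, 0.06]],[[1.43, 2.49, -0.1], [0.0, 0.0, 0.06]],[[1.58, 2.39, -0.1], [0.0, 0.0, 0.06]],
```

The tin hangs upright: the rim centre is within 1 mm of the bar. Now I'll travel to it.

```bash
python3 -m creep '[[[-2.1,2.0,-0.3],[0,0,0.06]],[[-1.9,2.1,-0.3],[0,0,0.06]],[[-1.8,2.2,-0.3],[0,0,0.06]],[[-1.7,2.3,-0.3],[0,0,0.06]],[[-1.5,2.4,-0.3],[0,0,0.06]],[[-1.4,2.5,-0.3],[0,0,0.06]],[[-1.2,2.6,-0.3],[0,0,0.06]],[[-1.1,2.7,-0.3],[0,0,0.06]]]' 0 80
python3 plan.py 0.494 0.001 0.22 -7.9 16
```

```text
t: 0.77
eef_pos: [0.2725, 0.402, 0.2217]
eef_rot: [0.0, 0.916, 0.402, -0.0]
ft_force: [0.2, 0.0, -0.2]
width: 0.0853
t 0.77 pos [0.2725 0.402  0.2217] dp [ 0.2215 -0.401  -0.0017] rotvec left [0.    0.    0.965] F [ 0.2  0.  -0.2] w 0.0853
[[-0.91, 2.72, 0.01], [0.0, 0.0, 0.06]],[[-0.74, 2.77, 0.01], [0.0, 0.0, 0.06]],[[-0.57, 2.81, 0.01], [0.0, 0.0, 0.06]],[[-0.4, 2.83, 0.01], [0.0, 0.0, 0.06]],[[-0.23, 2.85, 0.01], [0.0, 0.0, 0.06]],[[-0.06, 2.86, 0.01], [0.0, 0.0, 0.06]],[[0.11, 2.86, 0.01], [0.0, 0.0, 0.06]],[[0.29, 2.85, 0.01], [0.0, 0.0, 0.06]],[[0.46, 2.83, 0.01], [0.0, 0.0, 0.06]],[[0.63, 2.79, 0.01], [0.0, 0.0, 0.06]],[[0.79, 2.75, 0.01], [0.0, 0.0, 0.06]],[[0.96, 2.7, 0.01], [0.0, 0.0, 0.06]],[[1.12, 2.64, 0.01], [0.0, 0.0, 0.06]],[[1.28, 2.56, 0.01], [0.0, 0.0, 0.06]],[[1.43, 2.48, 0.01], [0.0, 0.0, 0.06]],[[1.57, 2.39, 0.01], [0.0, 0.0, 0.06]],
```

```bash
python3 -m creep '[[[-0.9,2.7,0],[0,0,0.06]],[[-0.7,2.8,0],[0,0,0.06]],[[-0.6,2.8,0],[0,0,0.06]],[[-0.4,2.8,0],[0,0,0.06]],[[-0.2,2.9,0],[0,0,0.06]],[[-0.1,2.9,0],[0,0,0.06]],[[0.1,2.9,0],[0,0,0.06]],[[0.3,2.9,0],[0,0,0.06]]]'
python3 -m creep '[[[0.5,2.8,0],[0,0,0.06]],[[0.6,2.8,0],[0,0,0.06]],[[0.8,2.7,0],[0,0,0.06]],[[1,2.7,0],[0,0,0.06]],[[1.1,2.6,0],[0,0,0.06]],[[1.3,2.6,0],[0,0,0.06]],[[1.4,2.5,0],[0,0,0.06]],[[0,0,0],[0,0,0]]]'
python3 plan.py 0.494 0.0007 0.18 -7.9 4
```

```text
t: 1.43
eef_pos: [0.3847, 0.2007, 0.2217]
eef_rot: [0.0, 0.985, 0.173, -0.0]
ft_force: [0.3, 0.2, 0.1]
width: 0.0854
t: 2.1
eef_pos: [0.4846, 0.0222, 0.2217]
eef_rot: [0.002, 0.999, -0.04, 0.001]
ft_force: [-0.5, -0.4, 1.0]
width: 0.0854
t 2.1 pos [0.4846 0.0222 0.2217] dp [ 0.0094 -0.0215 -0.0417] rotvec left [ 0.003 -0.002  0.058] F [-0.5 -0.4  1. ] w 0.0854
[[0.28, 0.51, 1.05], [0.001, -0.0, 0.014]],[[0.28, 0.51, 1.05], [0.001, -0.0, 0.014]],[[0.29, 0.51, 1.04], [0.001, -0.0, 0.014]],[[0.3, 0.5, 1.04], [0.001, -0.0, 0.014]],
```

```bash
python3 -m creep '[[[0.3,0.5,0.5],[0,0,0.015]],[[0.3,0.5,0.5],[0,0,0.015]],[[0.3,0.5,0.5],[0,0,0.015]],[[0.3,0.5,0.5],[0,0,0.014]],[[0,0,0.5],[0,0,0]],[[0,0,0.5],[0,0,0]],[[0,0,0.5],[0,0,0]],[[0,0,0],[0,0,0]]]' 140
python3 plan.py 0.494 0.0007 0.121 -7.9 8
python3 - <<'E'
from h import *
a=[]
for n in("top","side"):
    p,d=manip.snapshot(n); a.append(p)
    np.save(f"pics/{n}1_p.npy",p);np.save(f"pics/{n}1_d.npy",d)
cv2.imwrite("pics/s1.png",np.hstack([cv2.resize(a[0][130:250,200:350],(400,320)),cv2.resize(a[1][90:260,230:390],(400,425))[:320]])[:,:,::-1])
E
```

```text
t: 2.77
eef_pos: [0.4921, 0.0075, 0.1857]
eef_rot: [0.0, 0.998, -0.064, -0.001]
ft_force: [-0.6, -0.5, 0.1]
width: 0.0387
t 2.77 pos [0.4921 0.0075 0.1857] dp [ 0.0019 -0.0068 -0.0647] rotvec left [0.    0.002 0.01 ] F [-0.6 -0.5  0.1] w 0.0387
[[0.04, 0.08, 0.81], [0.0, 0.0, 0.001]],[[0.04, 0.08, 0.81], [0.0, 0.0, 0.001]],[[0.04, 0.08, 0.81], [0.0, 0.0, 0.001]],[[0.04, 0.08, 0.81], [0.0, 0.0, 0.001]],[[0.04, 0.08, 0.81], [0.0, 0.0, 0.001]],[[0.04, 0.08, 0.81], [0.0, 0.0, 0.001]],[[0.04, 0.08, 0.81], [0.0, 0.0, 0.001]],[[0.04, 0.08, 0.81], [0.0, 0.0, 0.001]],
```

View pics/s1.png

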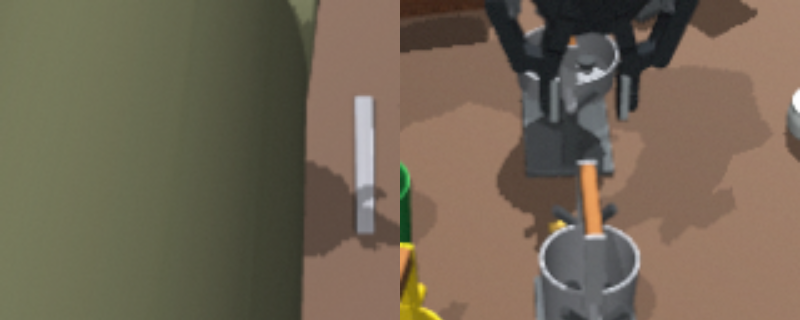

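The side view shows the open fingers above and straddling the bar (crop x 553–625, bar at about 590). The arm hides the top view. I'll correct the last millimetres, then descend.

```bash
python3 -m creep '[[[0.1,0.2,0],[0,0,0.005]],[[0.1,0.2,0],[0,0,0.005]],[[0.1,0.2,0],[0,0,0]],[[0,0.05,0],[0,0,0]],[[0,0,0],[0,0,0]],[[0,0,0],[0,0,0]]]'
python3 plan.py 0.494 0.0007 0.121 -7.9 8
```

```text
t: 3.37
eef_pos: [0.4949, 0.0001, 0.1868]
eef_rot: [-0.0, 0.998, -0.07, 0.0]
ft_force: [-0.2, -0.0, -0.3]
width: 0.0382
t 3.37 pos [4.949e-01 1.000e-04 1.868e-01] dp [-0.0009  0.0006 -0.0658] rotvec left [-0.    -0.    -0.001] F [-0.2 -0.  -0.3] w 0.0382
[[-0.01, -0.01, 0.82], [-0.0, -0.0, -0.0]],[[-0.01, -0.01, 0.82], [-0.0, -0.0, -0.0]],[[-0.01, -0.01, 0.82], [-0.0, -0.0, -0.0]],[[-0.01, -0.01, 0.82], [-0.0, -0.0, -0.0]],[[-0.01, -0.01, 0.82], [-0.0, -0.0, -0.0]],[[-0.01, -0.01, 0.82], [-0.0, -0.0, -0.0]],[[-0.01, -0.01, 0.82], [-0.0, -0.0, -0.0]],[[-0.01, -0.01, 0.82], [-0.0, -0.0, -0.0]],
```

```bash
python3 -m creep '[[[-0.03,0,1],[0,0,0]],[[-0.03,0,1],[0,0,0]],[[0,0,1],[0,0,0]],[[0,0,1],[0,0,0]],[[0,0,1],[0,0,0]],[[0,0,1],[0,0,0]],[[0,0,0.5],[0,0,0]],[[0,0,0],[0,0,0]]]'
python3 -m creep '[[[0,0,0],[0,0,0]],[[0,0,0],[0,0,0]]]'
python3 plan.py 0.494 0.0007 0.121 -7.9 1
python3 - <<'E'
from h import *
p,d=manip.snapshot("side")
cv2.imwrite("pics/s2.png",cv2.resize(p[90:260,230:390],(640,560))[:,:,::-1][:,:])
# bar pixels & pads
h=cv2.cvtColor(p,cv2.COLOR_RGB2HSV);u,v,X=cloud("side",d)
c=np.array([.4942,.0005]);yd=np.array([.137,.99]);xd=np.array([.99,-.137])
l=np.c_[(X[:,:2]-c)@xd,(X[:,:2]-c)@yd,X[:,2]]
m=(abs(l[:,0])<.04)&(l[:,1]<-.005)&(l[:,1]>-.02)&(l[:,2]>.125)&(l[:,2]<.145)
print(np.c_[u,v,(l*1000).round(1)][m][::4])
E
```

```text
t: 4.03
eef_pos: [0.4937, 0.0003, 0.1209]
eef_rot: [0.0, 0.998, -0.069, -0.001]
ft_force: [-1.3, 1.4, 0.4]
width: 0.0385
t: 4.2
eef_pos: [0.4947, 0.0002, 0.1223]
eef_rot: [-0.0, 0.998, -0.069, 0.0]
ft_force: [-0.6, 0.6, 1.0]
width: 0.0388
t 4.2 pos [4.947e-01 2.000e-04 1.223e-01] dp [-0.0007  0.0005 -0.0013] rotvec left [-0.    -0.001 -0.001] F [-0.6  0.6  1. ] w 0.0388
[[-0.08, -0.04, 0.13], [-0.0, -0.001, -0.001]],
[]
```

View pics/s2.png

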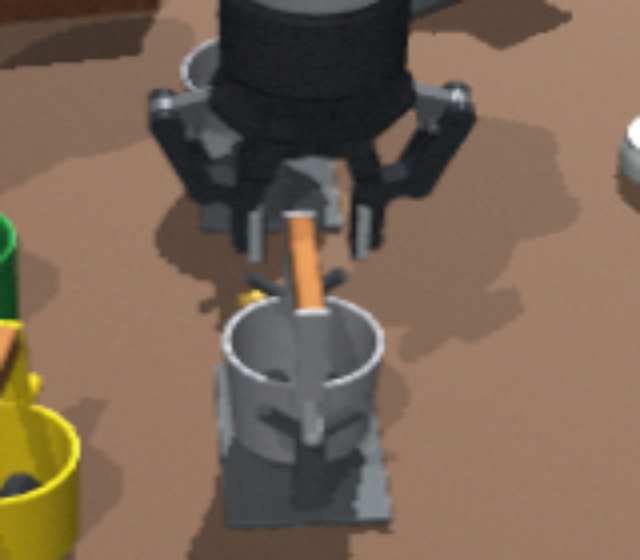

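```bash
python3 - <<'E'
from h import *
s=manip.read_state();q=s["eef_rot"]
from scipy.spatial.transform import Rotation as R
r=R.from_quat(np.r_[q[1:],q[0]]).as_matrix();p=s["eef_pos"]
P=lambda l:proj("side",p+r@np.array(l))
for l in ([.0194,0,0],[-.0194,0,0],[.0194,-.011,0],[.0194,.011,0],[-.0194,.011,0],[-.0194,.011,-.01]):
    z=P(l)[0]; print(l,z.round(1),((z-[230,90])*[4,3.294]).round(0))
for X in ([.4942,.0005,.15],[.4942+.137*.038,.0005+.99*.038,.15],[.4942-.137*.038,.0005-.99*.038,.15]):
    z=proj("side",X)[0];print("bar",((z-[230,90])*[4,3.294]).round(0))
E
```

```text
[0.0194, 0, 0] [316.3 179. ] [345. 293.]
[-0.0194, 0, 0] [295.  179.7] [260. 295.]
[0.0194, -0.011, 0] [315.8 174.9] [343. 280.]
[0.0194, 0.011, 0] [316.8 183.1] [347. 307.]
[-0.0194, 0.011, 0] [295.3 183.9] [261. 309.]
[-0.0194, 0.011, -0.01] [295.4 179.8] [261. 296.]
bar [302. 257.]
bar [297. 211.]
bar [309. 305.]
```

```bash
python3 - <<'E'
from h import *
p,d=manip.snapshot("side")
o,r=ray("side",[(0,0)])
for (a,b) in [(255,250),(255,235),(365,250),(365,235),(375,235),(243,235),(300,230),(305,262),(310,300)]:
    u,v=int(round(230+a/4)),int(round(90+b/3.294)); 
    o,r=ray("side",[(u,v)]); print((u,v),p[v,u],(o+r[0]*d[v,u]).round(4),d[v,u].round(3))
print(manip.read_state()["eef_pos"])
big=cv2.resize(p[150:200,270:340],(770,550),interpolation=cv2.INTER_CUBIC);cv2.imwrite("pics/s3.png",big[:,:,::-1])
E
```

```text
(294, 166) [110 114 118] [ 0.4716 -0.0073  0.1653] 0.87
(294, 161) [109 114 117] [ 0.471  -0.0099  0.1792] 0.858
(321, 166) [119 118 116] [ 0.5186 -0.0134  0.1628] 0.873
(321, 161) [106 110 113] [ 0.5171 -0.0168  0.1776] 0.86
(324, 161) [38 41 44] [ 0.524  -0.0115  0.172 ] 0.868
(291, 161) [43 46 48] [ 0.467  -0.0035  0.1743] 0.866
(305, 160) [212 141  83] [0.4978 0.023  0.1489] 0.905
(306, 170) [232 160  92] [ 0.4945 -0.0019  0.1472] 0.89
(308, 181) [231 158  92] [ 0.4917 -0.0318  0.1486] 0.868
[4.94730022e-01 2.22508929e-04 1.22363062e-01]
```

View pics/s3.png

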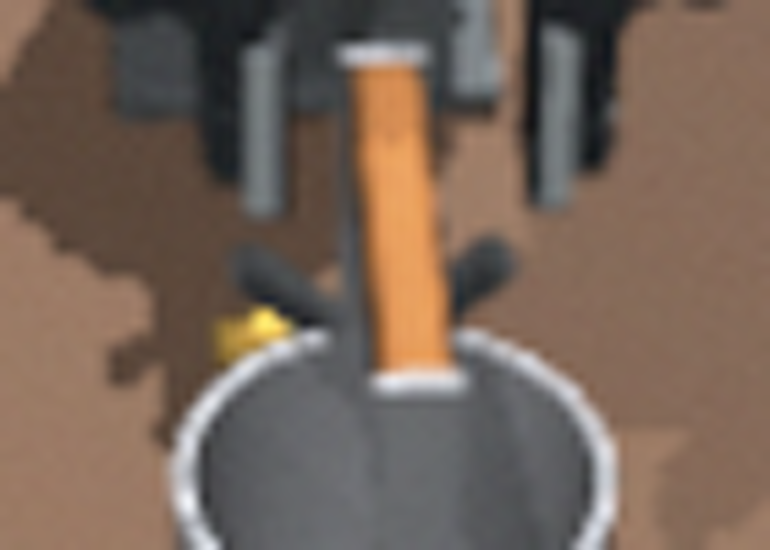

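The depth shows the pad tips at z≈0.156, while the state implies ~0.122–0.127. The pads are about 30 mm higher than they should be, above the bar. The x and y positions agree. Lowering 30 mm is safe whichever is right, so I'll go down in two stages and measure after each.

```bash
cat > look.py <<'E'
import sys
from h import *
p,d=manip.snapshot("side")
s=manip.read_state();print("t",s["t"],s["eef_pos"].round(4),"F",s["ft_force"].round(1),"w",s["width"])
big=cv2.resize(p[145:205,265:345],(800,600),interpolation=cv2.INTER_CUBIC);cv2.imwrite(f"pics/{sys.argv[1]}.png",big[:,:,::-1])
u,v,X=cloud("side",d);c=np.array([.4942,.0005]);yd=np.array([.137,.99]);xd=np.array([.99,-.137])
l=np.c_[(X[:,:2]-c)@xd,(X[:,:2]-c)@yd,X[:,2]]*1000
h=cv2.cvtColor(p,cv2.COLOR_RGB2HSV)[v,u]
for nm,sg in(("left",-1),("right",1)):
    m=(l[:,0]*sg>7)&(l[:,0]*sg<32)&(abs(l[:,1])<16)&(l[:,2]>115)&(l[:,2]<200)&(h[:,1]<40)&(h[:,2]>85)
    if m.sum(): print(nm,m.sum(),"x",np.percentile(l[m,0],[5,50,95]).round(1),"y",np.percentile(l[m,1],[5,50,95]).round(1),"z",np.percentile(l[m,2],[1,5,50]).round(1))
m=(abs(l[:,0])<12)&(abs(l[:,1])<36)&(abs(l[:,2]-145)<9)&(h[:,1]>120)
print("bar x",np.percentile(l[m,0],[5,50,95]).round(1),"z",np.median(l[m,2]).round(1))
E
python3 look.py a0
python3 -m creep '[[[0,0,0.5],[0,0,0]],[[0,0,0.5],[0,0,0]],[[0,0,0.5],[0,0,0]],[[0,0,0],[0,0,0]],[[0,0,0],[0,0,0]]]'
python3 look.py a1
```

```text
t 4.35 [4.947e-01 2.000e-04 1.223e-01] F [ 0.6 -0.5 -0.3] w 0.03816257634257677
left 47 x [-24.7 -23.1 -20.3] y [-13.1 -10.5  -5.6] z [158.3 159.4 175.2]
right 49 x [21.7 23.9 27.2] y [-13.7 -11.4  -7.2] z [156.9 160.6 178.1]
bar x [-4.3  0.7  6.1] z 148.1
t: 4.77
eef_pos: [0.4939, 0.0002, 0.1063]
eef_rot: [0.0, 0.998, -0.069, -0.001]
ft_force: [0.7, -0.0, 1.1]
width: 0.0386
t 4.8167 [4.942e-01 2.000e-04 1.065e-01] F [-0.  -0.6  0.1] w 0.038215272329103996
left 46 x [-24.9 -23.1 -21.2] y [-13.6 -11.7  -9.6] z [145.1 146.2 162.9]
right 48 x [21.1 23.6 26.5] y [-12.8 -11.   -7.4] z [142.  145.1 159.1]
bar x [-4.4  0.6  6.1] z 148.2
```

View pics/a1.png

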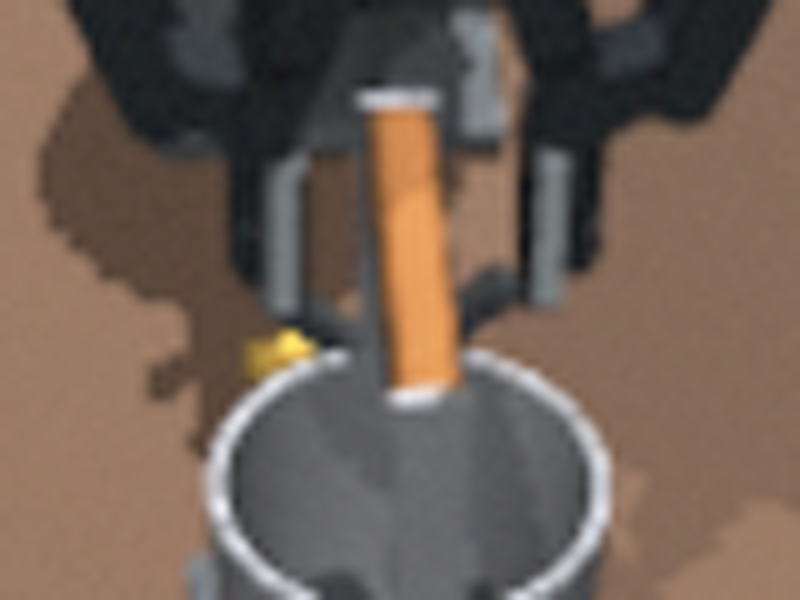

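The pads are centred on the bar (±23.5 mm against a bar offset of +0.6 mm). The tips are at z≈0.142, so I need about 18 mm more.

```bash
python3 -m creep '[[[0,0,0.5],[0,0,0]],[[0,0,0.5],[0,0,0]],[[0,0,0.5],[0,0,0]],[[0,0,0.3],[0,0,0]],[[0,0,0],[0,0,0]],[[0,0,0],[0,0,0]],[[0,0,0],[0,0,0]]]'
python3 look.py a2
```

```text
t: 5.4
eef_pos: [0.4944, 0.0002, 0.0888]
eef_rot: [0.0, 0.998, -0.069, 0.0]
ft_force: [-0.3, -0.9, 0.2]
width: 0.0388
t 5.45 [4.945e-01 2.000e-04 8.890e-02] F [ 0.3 -0.7  0.2] w 0.038481299515569035
left 49 x [-24.7 -23.  -19.5] y [-13.  -11.1  -6.4] z [125.7 128.3 142.6]
right 46 x [21.4 23.5 26.9] y [-12.9 -11.3  -6.9] z [124.  125.3 142.8]
bar x [-4.5  0.5  6.2] z 148.2
```

View pics/a2.png

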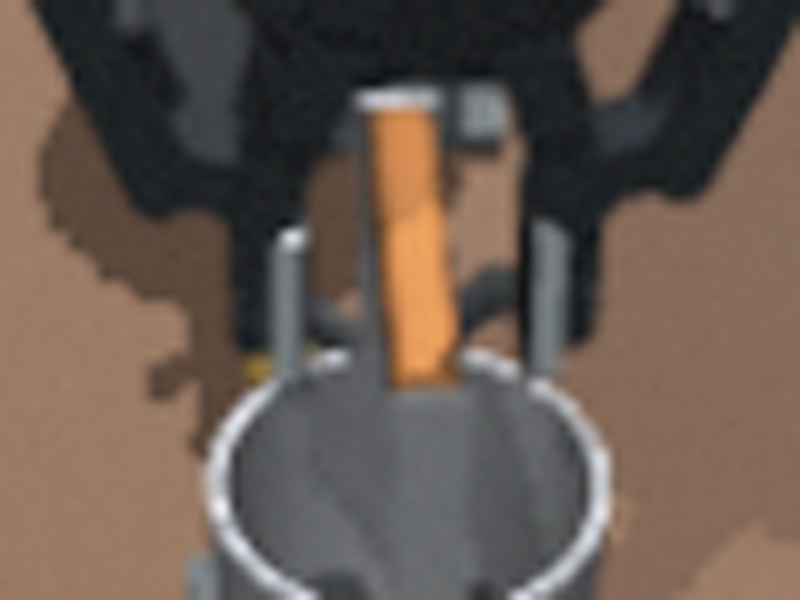

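Pad centres are at about 0.143, at bar height and centred. Closing in stages.

```bash
python3 -m creep '[[[0,0,0],[0,0,0]],[[0,0,0],[0,0,0]],[[0,0,0],[0,0,0]],[[0,0,0],[0,0,0]]]' 200 25
python3 look.py b1
python3 -m creep '[[[0,0,0],[0,0,0]],[[0,0,0],[0,0,0]],[[0,0,0],[0,0,0]],[[0,0,0],[0,0,0]]]' 255 25
python3 -m creep '[[[0,0,0],[0,0,0]],[[0,0,0],[0,0,0]],[[0,0,0],[0,0,0]],[[0,0,0],[0,0,0]]]' 255 80
python3 look.py b2
```

```text
t: 5.78
eef_pos: [0.4944, 0.0002, 0.0889]
eef_rot: [-0.0, 0.998, -0.069, 0.0]
ft_force: [-0.0, 0.1, 0.5]
width: 0.018
t 5.8333 [4.944e-01 2.000e-04 8.890e-02] F [-0.8  0.4 -0.2] w 0.01826116560699403
left 49 x [-14.3 -12.4  -9.5] y [-14.  -11.8 -10.1] z [123.9 127.1 144.2]
right 47 x [11.7 14.1 16.5] y [-13.4 -11.7 -10. ] z [124.2 126.8 142.3]
bar x [-4.4  0.6  6.1] z 147.9
t: 6.17
eef_pos: [0.4946, 0.0002, 0.0889]
eef_rot: [0.0, 0.998, -0.069, 0.0]
ft_force: [0.4, -0.4, 1.8]
width: 0.0114
t: 6.5
eef_pos: [0.4946, 0.0002, 0.089]
eef_rot: [-0.0, 0.998, -0.069, 0.0]
ft_force: [1.1, -0.9, 5.0]
width: 0.0107
t 6.55 [4.946e-01 2.000e-04 8.900e-02] F [ 0.8 -0.7  4.5] w 0.010795388403286442
left 43 x [-10.7  -8.9  -7.1] y [-12.9 -10.8  -6.5] z [124.2 125.6 143.2]
right 42 x [ 8.7 10.8 13.1] y [-12.8 -10.9  -9.4] z [125.1 128.9 143. ]
bar x [-3.9  1.   5.6] z 148.3
```

View pics/b2.png

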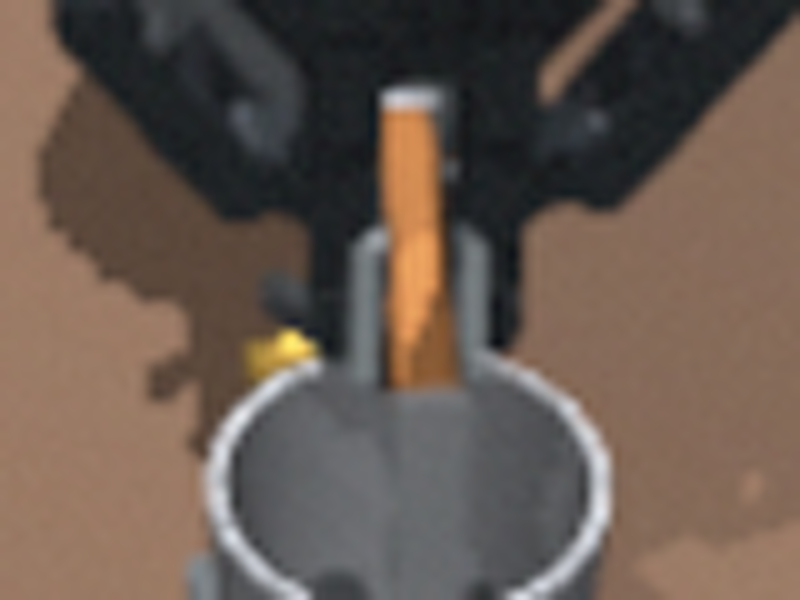

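The bar is gripped (width 10.8 mm). Lifting straight up, gently at first.

```bash
python3 -m creep '[[[0,0,-0.2],[0,0,0]],[[0,0,-0.3],[0,0,0]],[[0,0,-0.4],[0,0,0]],[[0,0,-0.4],[0,0,0]],[[0,0,-0.4],[0,0,0]],[[0,0,-0.4],[0,0,0]],[[0,0,-0.4],[0,0,0]],[[0,0,-0.4],[0,0,0]]]'
python3 plan.py 0.4945 0.0002 0.195 -7.9 1
python3 -m creep '[[[0,0,-0.6],[0,0,0]],[[0,0,-0.8],[0,0,0]],[[0,0,-1],[0,0,0]],[[0,0,-1],[0,0,0]],[[0,0,-1],[0,0,0]],[[0,0,-1],[0,0,0]],[[0,0,-1],[0,0,0]],[[0,0,-1],[0,0,0]]]'
python3 -m creep '[[[0,0,-0.6],[0,0,0]],[[0,0,-0.2],[0,0,0]],[[0,0,0],[0,0,0]],[[0,0,0],[0,0,0]]]'
python3 plan.py 0.4945 0.0002 0.199 -7.9 1
python3 - <<'E'
from h import *
p,d=manip.snapshot("side");cv2.imwrite("pics/c.png",cv2.resize(p[60:270,180:420],(686,600))[:,:,::-1])
E
```

```text
t: 7.22
eef_pos: [0.4943, 0.0002, 0.1182]
eef_rot: [0.0, 0.998, -0.069, 0.0]
ft_force: [0.7, 0.5, -4.9]
width: 0.0107
t 7.22 pos [4.943e-01 2.000e-04 1.182e-01] dp [ 0.0002 -0.      0.0768] rotvec left [ 0.    -0.    -0.001] F [ 0.7  0.5 -4.9] w 0.0107
[[0.02, -0.0, -7.68], [0.0, -0.0, -0.001]],
t: 7.88
eef_pos: [0.4942, 0.0001, 0.1929]
eef_rot: [0.0, 0.998, -0.07, 0.0]
ft_force: [0.6, 0.6, -4.6]
width: 0.011
t: 8.22
eef_pos: [0.494, 0.0003, 0.1995]
eef_rot: [0.0, 0.998, -0.069, -0.0]
ft_force: [-0.3, 0.3, -4.9]
width: 0.0106
t 8.22 pos [4.940e-01 3.000e-04 1.995e-01] dp [ 0.0005 -0.0001 -0.0005] rotvec left [ 0.     0.    -0.001] F [-0.3  0.3 -4.9] w 0.0106
[[0.05, -0.0, 0.05], [0.0, 0.0, -0.001]],
```

View pics/c.png

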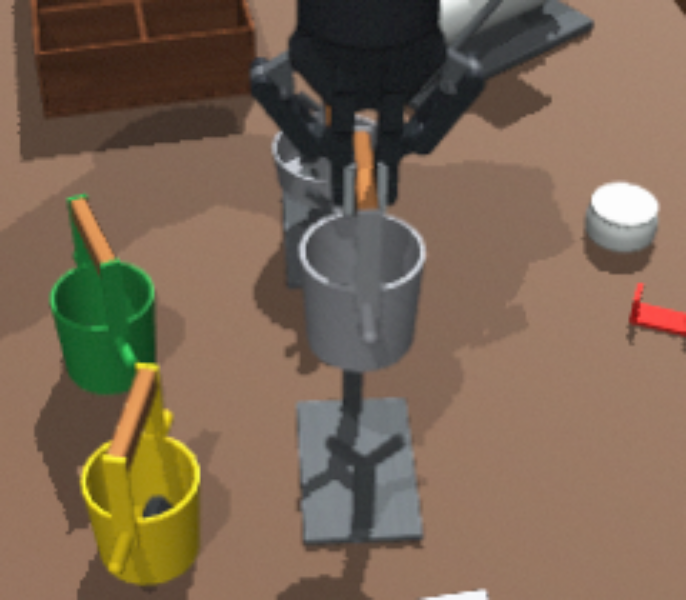

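The tin hangs level, clear of the forks by about 30 mm, and weighs about 0.5 kg. Cross-checking the board from the top view.

```bash
python3 - <<'E'
from h import *
p=np.load("pics/top0_p.npy");h=cv2.cvtColor(p,cv2.COLOR_RGB2HSV)
m=((h[...,0]<20)&(h[...,1]>120)&(h[...,2]>105)).astype(np.uint8);w=np.zeros_like(m);w[140:250,342:445]=1;m=cv2.morphologyEx(m*w,cv2.MORPH_CLOSE,np.ones((7,7)))
cs=max(cv2.findContours(m,0,2)[0],key=cv2.contourArea)
X=onz("top",cs.reshape(-1,2),.015);r=cv2.minAreaRect((X[:,:2]*1000).astype(np.float32));print(r)
E
python3 plan.py 0.4865 -0.239 0.199 -7.9 12
```

```text
t 8.27 pos [4.939e-01 2.000e-04 1.993e-01] dp [-0.0074 -0.2392 -0.0003] rotvec left [ 0.     0.001 -0.001] F [ 0.2  0.5 -4.8] w 0.0106
[[0.21, 1.98, 0.0], [0.0, 0.0, -0.0]],[[0.21, 1.98, 0.0], [0.0, 0.0, -0.0]],[[0.21, 1.98, 0.0], [0.0, 0.0, -0.0]],[[0.21, 1.98, 0.0], [0.0, 0.0, -0.0]],[[0.21, 1.98, 0.0], [0.0, 0.0, -0.0]],[[0.21, 1.98, 0.0], [0.0, 0.0, -0.0]],[[0.21, 1.98, 0.0], [0.0, 0.0, -0.0]],[[0.21, 1.98, 0.0], [0.0, 0.0, -0.0]],[[0.21, 1.98, 0.0], [0.0, 0.0, -0.0]],[[0.21, 1.98, 0.0], [0.0, 0.0, -0.0]],[[0.21, 1.98, 0.0], [0.0, 0.0, -0.0]],[[0.21, 1.98, 0.0], [0.0, 0.0, -0.0]],Traceback (most recent call last):
  File "<stdin>", line 4, in <module>
ValueError: max() iterable argument is empty
```

```bash
python3 - <<'E'
from h import *
p=np.load("pics/top0_p.npy");h=cv2.cvtColor(p,cv2.COLOR_RGB2HSV);print(h[200,400],h[120,400])
X=onz("top",[(353,168),(419,162),(428,228),(363,235)],.015);print(X.round(4),X.mean(0))
E
python3 -m creep '[[[0.1,0.6,0],[0,0,0]],[[0.1,1.2,0],[0,0,0]],[[0.2,1.8,0],[0,0,0]],[[0.2,2,0],[0,0,0]],[[0.2,2,0],[0,0,0]],[[0.2,2,0],[0,0,0]],[[0.2,2,0],[0,0,0]],[[0.2,2,0],[0,0,0]]]'
python3 plan.py 0.4865 -0.239 0.199 -7.9 1
```

```text
[ 14 115 146] [ 12  77 126]
[[ 0.5471 -0.1596  0.015 ]
 [ 0.5603 -0.2992  0.015 ]
 [ 0.4203 -0.314   0.015 ]
 [ 0.4051 -0.1785  0.015 ]] [ 0.48320754 -0.23782594  0.015     ]
t: 8.93
eef_pos: [0.4888, -0.1379, 0.1993]
eef_rot: [0.0, 0.998, -0.07, -0.0]
ft_force: [0.3, -0.5, -4.8]
width: 0.0107
t 8.93 pos [ 0.4888 -0.1379  0.1993] dp [-0.0023 -0.1011 -0.0003] rotvec left [ 0.     0.001 -0.001] F [ 0.3 -0.5 -4.8] w 0.0107
[[1.17, 10.05, 0.04], [0.0, 0.001, -0.001]],
```

```bash
python3 -m creep '[[[0.2,2,0],[0,0,0]],[[0.2,2,0],[0,0,0]],[[0.2,1.8,0],[0,0,0]],[[0.1,1.4,0],[0,0,0]],[[0.1,0.9,0],[0,0,0]],[[0,0.4,0],[0,0,0]],[[0,0,0],[0,0,0]],[[0,0,0],[0,0,0]]]'
python3 plan.py 0.485 -0.239 0.199 -7.9 1
```

```text
t: 9.6
eef_pos: [0.4855, -0.2209, 0.1995]
eef_rot: [-0.0, 0.998, -0.069, -0.0]
ft_force: [0.3, -0.4, -3.5]
width: 0.0108
t 9.6 pos [ 0.4855 -0.2209  0.1995] dp [-0.0005 -0.0181 -0.0005] rotvec left [-0.001  0.001 -0.001] F [ 0.3 -0.4 -3.5] w 0.0108
[[0.2, 1.8, 0.05], [-0.001, 0.001, -0.001]],
```

```bash
python3 -m creep '[[[0.05,0.4,0],[0,0,0]],[[0.05,0.6,0],[0,0,0]],[[0.05,0.5,0],[0,0,0]],[[0.05,0.2,0],[0,0,0]],[[0,0,0],[0,0,0]],[[0,0,0],[0,0,0]]]'
python3 plan.py 0.485 -0.239 0.094 -7.9 1
python3 - <<'E'
from h import *
p,d=manip.snapshot("side");cv2.imwrite("pics/d.png",cv2.resize(p[170:400,200:440],(626,600))[:,:,::-1])
p,d=manip.snapshot("top");cv2.imwrite("pics/d2.png",p[:,:,::-1])
E
```

```text
t: 10.1
eef_pos: [0.4851, -0.2389, 0.1998]
eef_rot: [-0.0, 0.998, -0.07, -0.0]
ft_force: [0.2, -0.1, -4.1]
width: 0.0105
t 10.1 pos [ 0.4851 -0.2389  0.1998] dp [-1.000e-04 -1.000e-04 -1.058e-01] rotvec left [-0.     0.    -0.002] F [ 0.2 -0.1 -4.1] w 0.0105
[[-0.01, 0.01, 10.58], [-0.0, 0.0, -0.002]],
```

View pics/d.png

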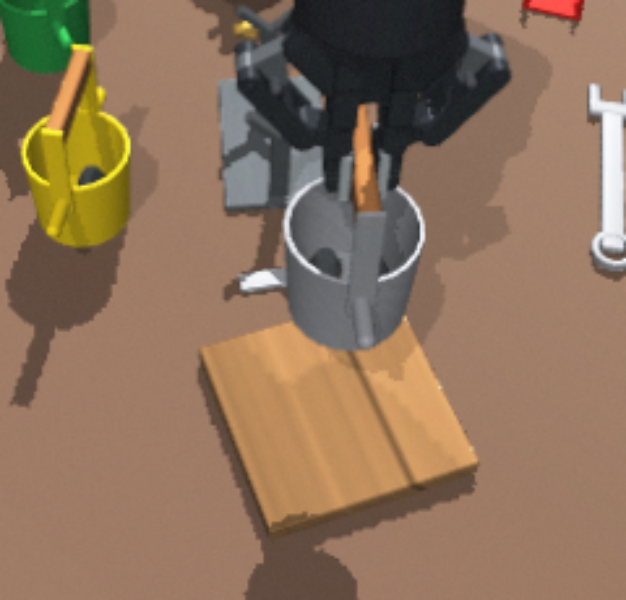

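The tin hangs upright above the board (tin at (355,265), board centre at (338,425) in the crop, consistent with its 11 cm height). Lowering to about 10 mm above contact.

```bash
python3 -m creep '[[[0,0,0.8],[0,0,0]],[[0,0,1.4],[0,0,0]],[[0,0,1.8],[0,0,0]],[[0,0,1.8],[0,0,0]],[[0,0,1.6],[0,0,0]],[[0,0,1.2],[0,0,0]],[[0,0,0.9],[0,0,0]],[[0,0,0.6],[0,0,0]]]'
python3 -m creep '[[[0,0,0.2],[0,0,0]],[[0,0,0],[0,0,0]],[[0,0,0],[0,0,0]]]'
python3 plan.py 0.485 -0.239 0.084 -7.9 1
python3 - <<'E'
from h import *
p,d=manip.snapshot("side");cv2.imwrite("pics/e.png",cv2.resize(p[220:400,230:420],(633,600))[:,:,::-1])
E
```

```text
t: 10.87
eef_pos: [0.4847, -0.2384, 0.0975]
eef_rot: [-0.0, 0.998, -0.069, -0.001]
ft_force: [-0.5, -0.4, -5.7]
width: 0.0108
t: 11.12
eef_pos: [0.4855, -0.2391, 0.0973]
eef_rot: [0.0, 0.998, -0.069, 0.0]
ft_force: [-0.5, -0.2, -4.5]
width: 0.0108
t 11.12 pos [ 0.4855 -0.2391  0.0973] dp [-0.0005  0.0001 -0.0133] rotvec left [ 0.    -0.001 -0.001] F [-0.5 -0.2 -4.5] w 0.0108
[[-0.05, -0.0, 1.33], [0.0, -0.001, -0.001]],
```

View pics/e.png

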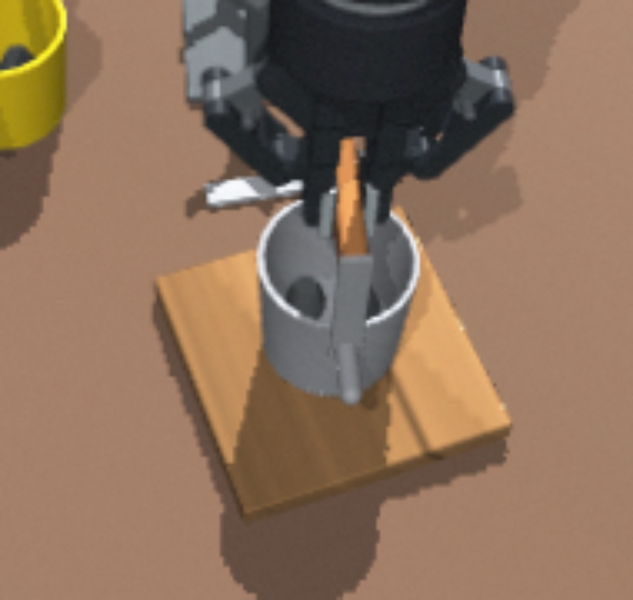

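```bash
python3 -m creep '[[[0,0,0.3],[0,0,0]],[[0,0,0.3],[0,0,0]],[[0,0,0.3],[0,0,0]],[[0,0,0.1],[0,0,0]],[[0,0,0],[0,0,0]],[[0,0,0],[0,0,0]]]'
python3 -m creep '[[[0,0,0.1],[0,0,0]],[[0,0,0],[0,0,0]],[[0,0,0],[0,0,0]]]'
```

```text
t: 11.67
eef_pos: [0.4851, -0.2388, 0.0867]
eef_rot: [-0.0, 0.998, -0.069, -0.0]
ft_force: [-0.1, 0.6, -4.5]
width: 0.0105
t: 11.92
eef_pos: [0.4851, -0.2388, 0.0858]
eef_rot: [0.0, 0.998, -0.069, 0.0]
ft_force: [-0.1, 0.2, -4.1]
width: 0.0109
```

```bash
python3 -m creep '[[[0,0,0.1],[0,0,0]],[[0,0,0],[0,0,0]],[[0,0,0],[0,0,0]]]'
python3 -m creep '[[[0,0,0.07],[0,0,0]],[[0,0,0],[0,0,0]],[[0,0,0],[0,0,0]]]'
```

```text
t: 12.17
eef_pos: [0.4851, -0.2388, 0.0848]
eef_rot: [-0.0, 0.998, -0.069, -0.0]
ft_force: [0.0, 0.9, -3.9]
width: 0.0108
t: 12.42
eef_pos: [0.4853, -0.2389, 0.0843]
eef_rot: [0.0, 0.998, -0.069, 0.0]
ft_force: [-0.3, -0.8, -1.6]
width: 0.0107
```

Contact is beginning, with the load coming off (−4.5 → −1.6 N).

```bash
python3 -m creep '[[[0,0,0.05],[0,0,0]],[[0,0,0],[0,0,0]],[[0,0,0],[0,0,0]]]'
```

```text
t: 12.67
eef_pos: [0.4854, -0.2389, 0.0842]
eef_rot: [0.0, 0.998, -0.069, 0.0]
ft_force: [-2.5, 1.3, 5.3]
width: 0.0107
```

```bash
python3 -m creep '[[[0,0,0.03],[0,0,0]],[[0,0,0],[0,0,0]],[[0,0,0],[0,0,0]]]'
python3 - <<'E'
from h import *
p,d=manip.snapshot("side");cv2.imwrite("pics/f.png",cv2.resize(p[230:390,250:410],(600,600))[:,:,::-1])
E
```

```text
t: 12.92
eef_pos: [0.4855, -0.239, 0.0842]
eef_rot: [0.0, 0.998, -0.069, 0.001]
ft_force: [-2.5, 1.7, 8.4]
width: 0.0105
```

View pics/f.png

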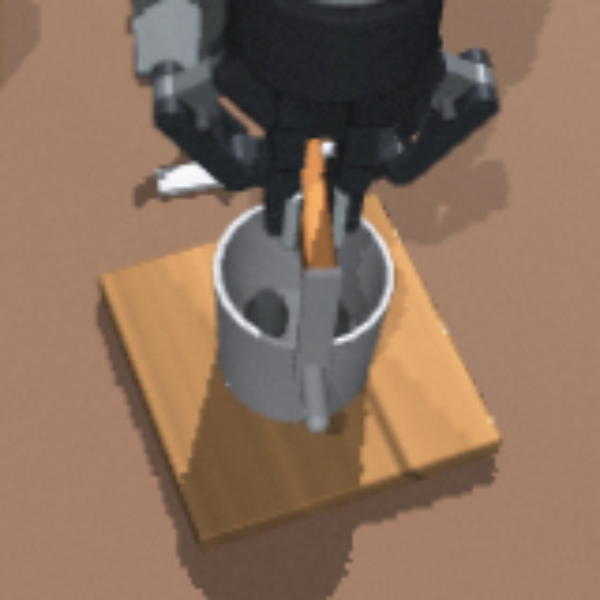

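The tin is seated on the board (base about (290,385), board centre about (300,400) in the crop). Releasing gently.

```bash
python3 -m creep '[[[0,0,0],[0,0,0]],[[0,0,0],[0,0,0]],[[0,0,0],[0,0,0]]]' 255 20
python3 -m creep '[[[0,0,0],[0,0,0]],[[0,0,0],[0,0,0]],[[0,0,0],[0,0,0]],[[0,0,0],[0,0,0]],[[0,0,0],[0,0,0]],[[0,0,0],[0,0,0]]]' 140 20
python3 -m creep '[[[0,0,-0.4],[0,0,0]],[[0,0,-0.8],[0,0,0]],[[0,0,-1.2],[0,0,0]],[[0,0,-1.5],[0,0,0]],[[0,0,-2],[0,0,0]],[[0,0,-2],[0,0,0]],[[0,0,-2],[0,0,0]],[[0,0,-1],[0,0,0]]]'
python3 -m creep '[[[0,2,-1],[0,0,0]],[[0,-3,-1],[0,0,0]],[[0,-3,0],[0,0,0]],[[0,-3,0],[0,0,0]],[[0,-3,0],[0,0,0]],[[0,-3,0],[0,0,0]],[[0,-3,0],[0,0,0]],[[0,-3,0],[0,0,0]]]'
python3 -m creep '[[[0,0,0],[0,0,0]],[[0,0,0],[0,0,0]],[[0,0,0],[0,0,0]]]'
python3 - <<'E'
from h import *
for n in("side","top"):
    p,d=manip.snapshot(n);cv2.imwrite(f"pics/{n}9.png",p[:,:,::-1]);np.save(f"pics/{n}9_d.npy",d)
    u,v,X=cloud(n,d);h=cv2.cvtColor(p,cv2.COLOR_RGB2HSV)[v,u];c=np.array([.485,-.239]);r=np.hypot(*(X[:,:2]-c).T)
    m=(abs(X[:,2]-.085)<.004)&(r<.05)&(r>.03);Y=X[m]
    if len(Y)>20:
        A=np.c_[2*Y[:,:2],np.ones(len(Y))];s=np.linalg.lstsq(A,(Y[:,:2]**2).sum(1),rcond=None)[0];print(n,len(Y),"rim",s[:2].round(4),np.sqrt(s[2]+s[0]**2+s[1]**2).round(4))
    m=(r<.045)&(h[:,0]<18)&(h[:,1]>120)&(X[:,2]>.12);Y=X[m]
    if len(Y)>5: print("bar",Y.mean(0).round(4))
E
```

```text
t: 13.22
eef_pos: [0.4855, -0.239, 0.0842]
eef_rot: [0.0, 0.998, -0.069, 0.001]
ft_force: [-3.4, 1.0, 8.8]
width: 0.011
t: 13.72
eef_pos: [0.4851, -0.2388, 0.0832]
eef_rot: [0.0, 0.998, -0.069, -0.0]
ft_force: [0.1, 0.8, -0.0]
width: 0.0385
t: 14.38
eef_pos: [0.4859, -0.2396, 0.1954]
eef_rot: [0.001, 0.998, -0.07, 0.002]
ft_force: [0.3, -1.4, -0.3]
width: 0.0386
t: 15.05
eef_pos: [0.5113, -0.0493, 0.2125]
eef_rot: [0.0, 0.998, -0.07, 0.0]
ft_force: [0.7, -0.3, -0.2]
width: 0.0383
t: 15.3
eef_pos: [0.5112, -0.0512, 0.2124]
eef_rot: [0.0, 0.998, -0.069, -0.0]
ft_force: [-0.7, -0.1, 0.2]
width: 0.0383
side 269 rim [ 0.4853 -0.2399] 0.0368
bar [ 0.4848 -0.2404  0.1429]
top 122 rim [ 0.4852 -0.2376] 0.0359
bar [ 0.4831 -0.2427  0.1437]
```

View pics/side9.png

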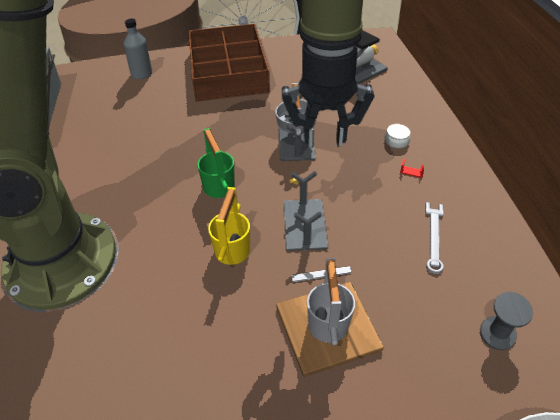

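View pics/top9.png

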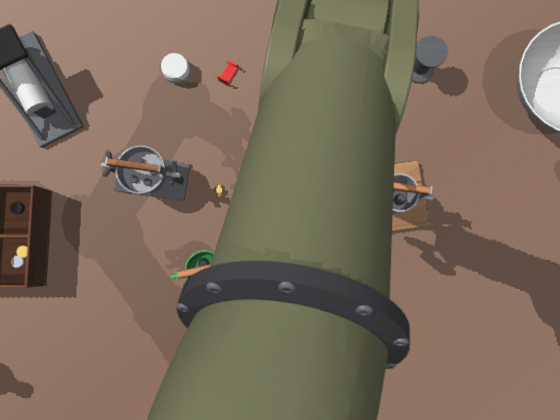

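The side view shows the tin upright on the board at (331,313), with the gripper clear at (335,110). The top view shows the pan unchanged at (140,168) and the tin at (400,192) on the wood.

```bash
python3 -c "
from rig import manip
s=manip.read_state();print(s['t'],s['ft_force'],s['dq'].round(3));print(manip.sign_off())"
```

```text
15.4 [-0.39052114 -0.55609339  0.01202743] [ 0.008 -0.    -0.001  0.    -0.004  0.001 -0.003]
the job is handed in; nothing more can be done
None
```

The deep steel tin is standing upright on the small wooden board and released, and the job is handed in at 15.4 s. I gripped it by its wooden bar and lifted it 110 mm straight up out of the forks. I then lowered it in steps of 1 mm or less until the board took its weight, with a peak wrist force of about 9 N in the readings between moves.

**Last checks:**
- **Position:** the tin's rim centre is at about (0.485, −0.239). The board centre measured (0.486, −0.239) from the side camera and (0.483, −0.238) from the top, so the base has roughly 30 mm of wood all round.
- **Upright:** the bar centre is within about 2 mm of the rim centre in the side view. The top view gave up to 5 mm, but the arm partly hid the tin there.
- **Pan and gripper:** the shallow pan hangs unchanged at the same pixels as before. The gripper is well clear, and the tool force is about zero.

**Disagreement:** the camera depth showed the fingertips about 30–36 mm higher than the reported TCP. I never found the cause. I set the grasp height from the camera and the set-down height from the change in the reported height since the grasp. Contact came within 1 mm of that prediction.

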